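Pack a spring saddle and its dust cap, heavy part lowest

ROBOT

A 6-joint arm with a two-finger parallel gripper is mounted at the origin on the work surface. World frame = base frame: x ahead of the robot, y to its left, z up, the work surface at z = 0. Lengths are in m, angles in rad, forces in N, time in s.
With the tool pointing down it reaches from about 0.275 to 0.725 m from the base axis. Payload 5.6 kg.
Tool frame: the origin (TCP) lies on the centre line of the jaws, within the pads' length; the fingertips stand 14 mm ahead of it and the grasp point (between the pads) lies 5 mm behind it; z points along the fingers, y is the line along which they close (so a half turn about z gives the same grasp; the last joint's range is limited). The gripper opens to 85 mm and grips with 20 to 120 N. Pads are 22 mm wide; open, the fingers measure 114 mm over their backs; the gripper's body (76 mm by 85 mm) begins 54 mm behind the grasp point. The pads swing forward as they close: fully open they stand 13 mm farther back than shut.
Start: joints at [1.397, 0.255, 0.108, 0, -1.424, -0.285], TCP at [0.244, 0.493, 0.245] pointing down, gripper open.
Joint ranges: [-2.95, 2.95], [-1.21, 1.97], [-1.09, 1.5], [-2.87, 1.71], [-2.94, -0.07], [-3.05, 3.05]. Speed limits (rad/s): [2.57, 2.57, 3.14, 3.14, 3.14, 3.14].

INTERFACE

Orientations are given as a unit quaternion [w, x, y, z].
In Python, from cell import observe, vision, close_job, spotter gives the robot as it stands. The module is installed in compiled form; this text tells all that it offers.
- The arm moves only by the tool move_arm, never from a script. Its argument "motion" is text: rows parted by semicolons, each of 5 numbers parted by spaces: the opening in per cent of the stroke, from 0 (shut) to 100 (fully open), then the shift along the world's x, y, z in cm, then the turn about the world's z in degrees. A call has exactly 8 rows; each row is the pose to reach, as a shift and turn from the pose commanded when the call began; what a row does not reach only later rows make up. A row lasts 1/8 s, in which the tool goes at most 62.5 mm and 10.7 degrees, less where a joint would pass 70% of its speed; a pose out of reach is approached as far as the arm can. A call with a gripper value outside its range is refused whole. The fingers move at their own pace and stop on an object; "newtons" is the grip in N (left out, the last holds). Time passes only in rows, so rows that repeat a pose let the fingers close, or fill a call up. It gives the time, the measured TCP pose, the force, the opening and the grip force at its end, in the units of the state.
- observe(): the state, without advancing time (a new reading comes with each control period).
- vision.snapshot(name): name is "scene" or "top" or "wrist"; returns a dict with "pixels" (420x560x3 uint8, blue, green, red), "camera_matrix" (3x3 intrinsics, pixels), "world_to_cam" (4x4, takes a point from world to camera coordinates). Camera axes: x right, y up, looking along -z (the intrinsics and any distortion apply to the point x, -y, -z); pixel columns grow to the right and rows downward; lengths in m; the calibration is good to about 2 mm. A picture is of the moment at which its call begins. There is no depth.
- close_job(): hands the job in; it is judged then, once.
Trained networks look in a picture, given as the dict that the camera call returned (one of the last four; its "shot" number tells which), for a name from the list of things; names that differ only in an ending like _2 or _b are one class to them, and where a whole thing is asked for, a point or a joint stands for the part that bears it (a point fixed in the world has none). Each returns a list of dicts, best first, with "p" (0 to 1); they miss things now and then, are a little off and sometimes report something else, mostly with a low value. They report only what shows in the picture. A call takes as long as a camera call. They do not tell look-alikes from the thing itself.
- spotter.outline_of(picture, query): "mask" (420x560 bool, what is visible of it) and "pixel" ([column, row] in pixels, amid what is visible of it).
The state is a dict: "t": time; "joint_pos": joint angles; "dq": joint speeds; "joint_torque": joint torques, N m; "tool_pos": TCP position; "tool_rot": TCP orientation; "force": force on the tool from outside, world axes, zero at the start; "moment": the same for the moment, N m; "gripper_width": opening from 0.0 (shut) to 1.0 (fully open); "grip_force": force on a finger pad.
Only numpy, scipy, OpenCV 4.12 (cv2) and the standard library are available. Lean on these libraries where they do the work, as an engineer would, in place of code of your own. Each camera call takes 0.05 s, during which the arm holds its last target. There are 200 camera calls.

TASK

Pack this order into the empty grey sheet-metal box: first lay the heavy cast-iron spring saddle (the block with a low bolt ear at each end) flat on the bottom of the box, right way up, then put the light steel dust cap (the closed, plain round one) on the middle of the saddle's top face, the same way up as it stands now. Set both down gently, do not drop them, and let go.

Things in the scene. Friction and masses are not known exactly. Their poses are not given: they have to be found in the camera images.
- box: Open-topped, empty grey sheet-metal box, fixed to the bench. Outside 190 (its x) by 220 (its y) by 50 high, walls and floor 5 thick, so inside 180 by 210 and 45 deep. It stands turned by up to about 15 degrees. Origin: centre of its underside; z up.
- box_in (a point): Centre of the box's inner floor, 5 mm above the bench; axes as the box's.
- saddle: Dark cast-iron spring saddle, about 0.8 kg (0.64 to 0.96): a square block 50 by 50 by 40 high with a flat top, and at each end along its x a low ear 22 long, 44 wide, 14 high with a bolt hole, 94 overall. Grip it across its y (50 mm, flat sides). Stands on the bench right way up, at any yaw. Origin: centre of its underside; x along the ears, z up; the top face is at z = 40.
- cap: Pale bare-steel dust cap, 0.06 kg: a plain round drum, 46 diameter, 26 high, straight-sided, with closed flat top (no hole) and slightly rounded edges. Stands on the bench; grip it across the diameter in any direction. Origin: centre of its underside; z up.
There are look-alikes about, which are no part of the job. Several things look just like the cap: the one meant starts nearest to the robot's base.

How it is judged:
By the outcome, as a careful person would: the job done as asked, in the order asked, and still so for the second after the job is handed in, with the robot touching nothing.
It also fails if it takes over 56 s, if anything falls off the work surface, if the arm or the gripper's body presses on something with over 40 N, if the wrist force passes 120 N, or if a joint passes its speed limit or range.

## Working session

There is one attempt and no reset: what is moved stays moved. The work goes in short steps, Python scripts to look and compute and a tool call to move; the robot and the scene stay as the last step left them, time stands still between calls to the robot, and variables do not carry over. Pictures are saved under pics/ and viewed, at most 10 in all, crops included, and the job is handed in when it is done.

Besides the shell and the picture viewer there is one more tool, called after "Call:" as name(argument=value, ...) on one line, values as JSON. move_arm: Moves the arm, as the interface text tells. Its arguments: {"type":"object","properties":{"motion":{"type":"string"},"newtons":{"type":"number"}},"required":["motion"]}

```bash
mkdir -p pics; cat > h.py <<'E'
import numpy as np, cv2
from cell import observe, vision, close_job, spotter
def ray(s,px):
    K=np.array(s["camera_matrix"]);T=np.array(s["world_to_cam"])
    d=np.linalg.inv(K)@np.array([px[0],px[1],1.]);d=np.array([d[0],-d[1],-d[2]])
    R=T[:3,:3];return -R.T@T[:3,3],R.T@d
def at(s,px,z):
    o,d=ray(s,px);return o+d*(z-o[2])/d[2]
def proj(s,P):
    K=np.array(s["camera_matrix"]);T=np.array(s["world_to_cam"])
    c=T[:3,:3]@np.array(P)+T[:3,3];p=K@np.array([c[0],-c[1],-c[2]]);return p[:2]/p[2]
E
python3 - <<'E'
from h import *
ims=[]
for n in("top","scene"):
    s=vision.snapshot(n);ims.append(s["pixels"]);print(n,s.keys())
    cv2.imwrite(f"pics/{n}0.png",s["pixels"])
    o,_=ray(s,(280,210));print("cam",o.round(3), at(s,(280,210),0).round(3))
    for q,z in(("saddle",.04),("cap",.026),("box",.05)):
        for r in spotter.outline_of(s,q):
            m=r["mask"].astype(np.uint8);ys,xs=np.nonzero(m)
            print(q,round(r["p"],2),np.round(r["pixel"]),m.sum(),xs.min(),xs.max(),ys.min(),ys.max(),at(s,r["pixel"],z).round(3))
E
```

```text
top dict_keys(['pixels', 'camera_matrix', 'world_to_cam', 'shot'])
cam [0.449 0.033 1.048] [0.58  0.013 0.   ]
saddle 0.85 [170. 277.] 1166 147 192 257 303 [0.438 0.23  0.04 ]
saddle 0.35 [387. 250.] 10844 328 445 195 297 [ 0.498 -0.201  0.04 ]
cap 0.94 [252. 189.] 405 243 264 180 202 [0.618 0.071 0.026]
cap 0.89 [240. 149.] 434 230 251 138 161 [0.703 0.099 0.026]
cap 0.74 [155. 134.] 468 140 164 121 144 [0.73  0.275 0.026]
cap 0.66 [328. 155.] 421 316 338 141 164 [ 0.694 -0.083  0.026]
box 0.81 [388. 247.] 10755 328 444 195 297 [ 0.503 -0.201  0.05 ]
scene dict_keys(['pixels', 'camera_matrix', 'world_to_cam', 'shot'])
cam [1.23  0.262 0.505] [0.59  0.028 0.   ]
saddle 0.65 [389. 185.] 909 369 412 169 200 [0.473 0.235 0.04 ]
cap 0.93 [296. 250.] 576 282 306 235 262 [0.724 0.108 0.026]
cap 0.89 [204. 227.] 467 195 217 215 238 [ 0.723 -0.077  0.026]
cap 0.73 [290. 220.] 450 283 305 206 228 [0.646 0.07  0.026]
cap 0.64 [396. 288.] 727 381 410 273 303 [0.753 0.285 0.026]
box 0.91 [202. 165.] 6008 137 261 129 202 [ 0.554 -0.172  0.05 ]
```

View pics/top0.png

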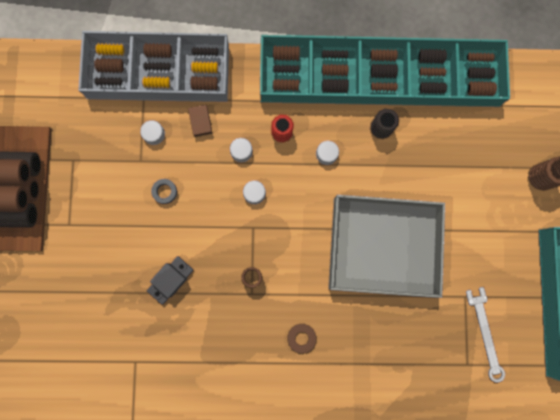

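View pics/scene0.png

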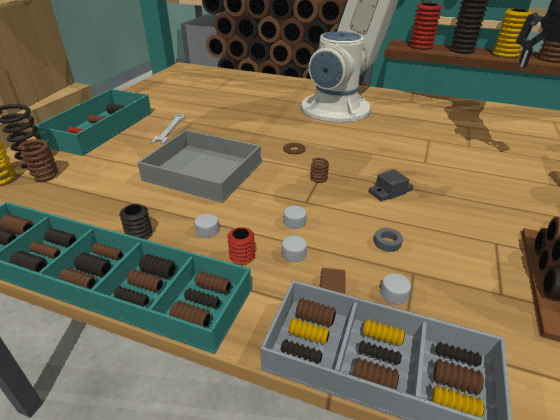

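The top view shows the saddle at about (170,281), with its ears running lower left to upper right. The box is at (388,247) and the nearest cap at (254,192), roughly 0.62 m from the base. The other white drums are farther away. The scene view agrees.

```bash
python3 - <<'E'
from h import *
from scipy.spatial.transform import Rotation as R
st=observe();print(st["t"],np.round(st["tool_pos"],4),R.from_quat(np.roll(st["tool_rot"],-1)).as_matrix().round(3).tolist(),st["gripper_width"],np.round(st["force"],2))
s=vision.snapshot("top");im=s["pixels"]
g=im.max(2)
m=np.zeros_like(g);m[245:315,140:205]=(g[245:315,140:205]<85)
n,l,stt,c=cv2.connectedComponentsWithStats(m);i=1+np.argmax(stt[1:,4]);pts=np.argwhere(l==i)[:,::-1].astype(np.float32)
print("saddle",stt[i],c[i],cv2.minAreaRect(pts))
box=cv2.boxPoints(cv2.minAreaRect(pts));w=[at(s,b,.01)[:2].round(4).tolist() for b in box];print(w)
for r in spotter.outline_of(s,"box")[:1]:
    mm=r["mask"].astype(np.uint8);cn=max(cv2.findContours(mm,0,1)[0],key=cv2.contourArea);b=cv2.boxPoints(cv2.minAreaRect(cn));print([at(s,q,.05)[:2].round(3).tolist() for q in b])
# manual inner rim corners
cs=[(338,199),(442,205),(440,294),(334,290)]
W=np.array([at(s,q,.05)[:2] for q in cs]);print(W.round(3).tolist(),W.mean(0),[np.linalg.norm(W[i]-W[i-1]).round(3) for i in range(4)])
# caps white
wm=((im.min(2)>150)&(im.max(2).astype(int)-im.min(2)<40)).astype(np.uint8);wm[:110]=0
n,l,stt,c=cv2.connectedComponentsWithStats(wm)
for i in range(1,n):
    if stt[i,4]>100:print(stt[i],c[i].round(1),at(s,c[i],.026).round(4))
crop=cv2.resize(im[185:305,320:460],None,fx=5,fy=5,interpolation=2);cv2.imwrite("pics/boxcrop.png",crop)
w=vision.snapshot("wrist");o,_=ray(w,(280,210));print("wristcam",o.round(3),at(w,(280,210),0).round(3))
E
```

```text
0.4 [0.2435 0.4931 0.2452] [[0.897, -0.443, -0.0], [-0.443, -0.897, -0.0], [0.0, 0.0, -1.0]] 0.9989363729577329 [-0.28 -0.19 -0.14]
saddle [148 263  45  41 519] [171.21194605 283.68400771] ((173.10853576660156, 282.9624938964844), (31.082164764404297, 45.79524230957031), 37.23483657836914)
[[0.4079, 0.2806], [0.4821, 0.2276], [0.4446, 0.176], [0.371, 0.2293]]
[[0.417, -0.077], [0.609, -0.092], [0.595, -0.325], [0.402, -0.305]]
[[0.598, -0.102], [0.589, -0.312], [0.412, -0.303], [0.417, -0.094]] [ 0.50376466 -0.20250907] [np.float64(0.181), np.float64(0.21), np.float64(0.177), np.float64(0.209)]
[141 121  21  20 344] [150.9 130.4] [0.7389 0.2833 0.026 ]
[230 138  21  21 345] [240.2 148. ] [0.7048 0.0977 0.026 ]
[317 141  22  20 339] [327.4 150.7] [ 0.7023 -0.0833  0.026 ]
[243 181  22  21 358] [253.5 191. ] [0.6152 0.0684 0.026 ]
[467 288  38  94 817] [485.9 332.7] [ 0.3355 -0.4012  0.026 ]
wristcam [0.309 0.462 0.374] [0.22 0.51 0.  ]
```

View pics/boxcrop.png

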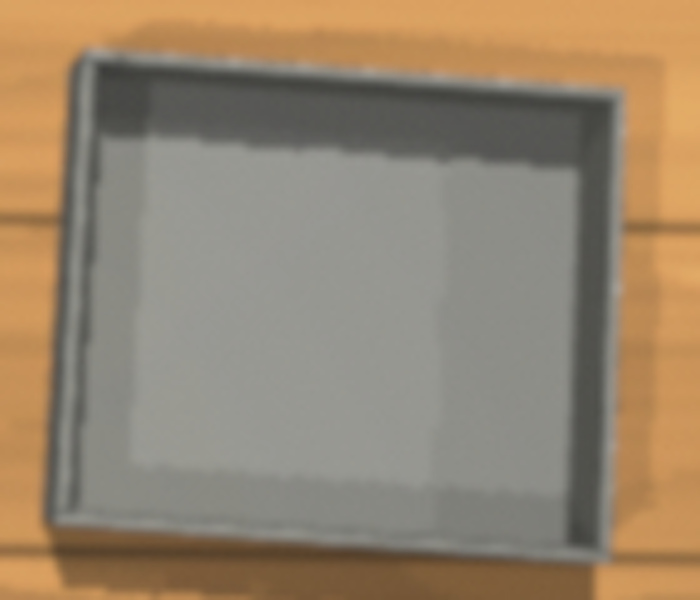

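The box rim corners in the crop are near (85,55), (620,92), (605,555) and (55,520). That puts its centre at about (0.504, -0.2025) with a yaw of about -2.5°, and the inside sizes match. Next I move above the saddle.

Call:
move_arm(motion="100 3.5 -5 0 -2; 100 7 -10 0 -4; 100 10.5 -15 0 -6; 100 14 -20 0 -9; 100 17 -24 0 -9; 100 18.5 -26.5 -3 -9; 100 18.5 -26.5 -5 -9; 100 18.5 -26.5 -5 -9", newtons=80)

```text
t: 1.55
tool_pos: [0.428, 0.2272, 0.1941]
tool_rot: [0.001, 0.953, -0.303, -0.001]
force: [-0.1, 0.2, -0.1]
gripper_width: 1.001
grip_force: 0.0
```

```bash
python3 - <<'E'
from h import *
s=vision.snapshot("wrist");cv2.imwrite("pics/w1.png",s["pixels"])
for r in spotter.outline_of(s,"saddle"):
    m=r["mask"].astype(np.uint8);cn=max(cv2.findContours(m,0,1)[0],key=cv2.contourArea)
    print(r["p"],r["pixel"],cv2.minAreaRect(cn),cv2.boxPoints(cv2.minAreaRect(cn)).round().tolist())
print(observe()["tool_pos"], proj(s,[.4285,.228,.04]))
np.save("w1.npy",s,allow_pickle=True)
E
```

```text
0.89 [272.8, 195.7] ((271.1421203613281, 196.5101318359375), (50.371665954589844, 86.35142517089844), 4.085616588592529) [[243.0, 238.0], [249.0, 152.0], [299.0, 155.0], [293.0, 241.0]]
[0.42887757 0.22848233 0.19615532] [282.44844467 205.80870266]
```

View pics/w1.png

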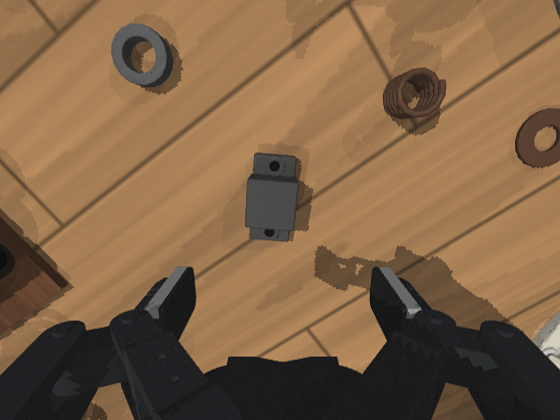

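The wrist view shows the saddle's top face spanning about (247,180)–(298,230), with ears at (276,163) and (269,234). I'll fit its model outline to the mask.

```bash
python3 - <<'E'
from h import *
from scipy.optimize import minimize
from scipy.spatial.transform import Rotation as R
s=np.load("w1.npy",allow_pickle=True).item();im=s["pixels"];g=im.max(2)
m=np.zeros_like(g);m[145:250,235:310]=(g[145:250,235:310]<105)&(np.ptp(im[145:250,235:310].astype(int),axis=2)<25)
n,l,t,c=cv2.connectedComponentsWithStats(m);i=1+np.argmax(t[1:,4]);M=(l==i).astype(np.uint8);M=cv2.morphologyEx(M,3,np.ones((9,9)));print(t[i])
def box(x0,x1,y,h):return [[a,b,z] for a in(x0,x1) for b in(-y,y) for z in(0,h)]
parts=[box(-.025,.025,.025,.04),box(.025,.047,.022,.014),box(-.047,-.025,.022,.014)]
def cost(p):
    r=np.zeros((420*4,560*4),np.uint8);cc,ss=np.cos(p[2]),np.sin(p[2])
    for P in parts:
        q=np.array([proj(s,[p[0]+cc*a-ss*b,p[1]+ss*a+cc*b,z]) for a,b,z in P])
        cv2.fillConvexPoly(r,cv2.convexHull(np.round(q*4+1.5).astype(np.int32)),1)
    r=cv2.resize(r.astype(np.float32),(560,420),interpolation=cv2.INTER_AREA)
    return np.abs(r-M).sum()
b=None
for y0 in(-30,-36,-42):
    q=minimize(cost,[.433,.236,np.radians(y0)],method="Nelder-Mead",options=dict(initial_simplex=[[.433,.236,np.radians(y0)],[.443,.236,np.radians(y0)],[.433,.246,np.radians(y0)],[.433,.236,np.radians(y0+6)]]))
    print(q.x[:2].round(4),np.degrees(q.x[2]),q.fun)
st=observe();Rm=R.from_quat(np.roll(st["tool_rot"],-1)).as_matrix();print(st["tool_pos"],np.degrees(np.arctan2(-Rm[1,1],-Rm[0,1])))
for p in((255,153),(296,156),(250,239),(290,241)):print(at(s,p,.014 if p[1]<200 else .007).round(4))
E
```

```text
[ 245  153   54   88 4020]
[0.4353 0.2372] -40.40089055264209 146.1875
[0.4354 0.2372] -40.424023722691295 146.1875
[0.4351 0.2373] -40.43213729036289 145.25
[0.42887757 0.22848233 0.19615532] 54.7424080345076
[0.4846 0.2225 0.014 ]
[0.4579 0.1901 0.014 ]
[0.4111 0.2853 0.007 ]
[0.3829 0.2497 0.007 ]
```

Call:
move_arm(motion="100 0.7 0.9 0 -5; 100 0.7 0.9 -4 -5; 100 0.7 0.9 -9 -5; 100 0.7 0.9 -13 -5; 100 0.7 0.9 -15.5 -5; 100 0.7 0.9 -16.5 -5; 100 0.7 0.9 -17.4 -5; 100 0.7 0.9 -17.4 -5")

```text
t: 2.65
tool_pos: [0.4358, 0.2376, 0.0217]
tool_rot: [-0.0, 0.939, -0.344, 0.0]
force: [-0.0, -0.5, -0.5]
gripper_width: 0.997
grip_force: 0.0
```

Call:
move_arm(motion="40 0 0 0 0; 40 0 0 0 0; 40 0 0 0 0; 40 0 0 0 0; 40 0 0 0 0; 40 0 0 0 0; 40 0 0 0 0; 40 0 0 0 0", newtons=80)

```text
t: 3.65
tool_pos: [0.4353, 0.2367, 0.0222]
tool_rot: [0.0, 0.939, -0.344, 0.0]
force: [-2.6, -2.2, 6.9]
gripper_width: 0.571
grip_force: 86.2
```

Call:
move_arm(motion="40 0 0 1 0; 40 0 0 3 0; 40 0 0 6 0; 40 0 0 10 0; 40 0 0 12 0; 40 0.5 -3 12 2; 40 1.2 -7.5 12 6; 40 1.9 -12 12 10")

```text
t: 4.65
tool_pos: [0.4536, 0.1159, 0.1408]
tool_rot: [0.0, 0.966, -0.26, -0.001]
force: [0.1, 0.4, -6.5]
gripper_width: 0.573
grip_force: 84.6
```

```bash
python3 - <<'E'
from h import *
st=observe();print(np.round(st["force"],1),np.round(st["moment"],2),np.round(st["joint_pos"],2),st["tool_pos"])
E
```

```text
[ 0.1  0.4 -6.5] [ 0.05 -0.2   0.01] [ 0.59  0.16 -0.29 -0.   -1.12  0.46] [0.45362564 0.11586493 0.14079752]
```

Call:
move_arm(motion="40 0.8 -5 0 5; 40 1.6 -10 0 10; 40 2.4 -15 0 15; 40 3.2 -20 0 20; 40 4 -25 0 25; 40 4.6 -29 0 28; 40 5 -32 0 28; 40 5 -32 0 28")

```text
t: 5.65
tool_pos: [0.5037, -0.2044, 0.1403]
tool_rot: [-0.0, 1.0, -0.022, -0.001]
force: [-0.6, 0.5, -7.5]
gripper_width: 0.574
grip_force: 85.1
```

```bash
python3 - <<'E'
from h import *
st=observe();print(np.round(st["force"],1),np.round(st["moment"],2),np.round(st["joint_pos"],2),np.round(st["tool_pos"],4))
s=vision.snapshot("scene");a=cv2.resize(s["pixels"][60:240,80:320],None,fx=2.3,fy=2.3)
cv2.imwrite("pics/carry.png",a)
E
```

```text
[-0.6  0.5 -7.5] [ 0.14  0.01 -0.  ] [-0.1   0.3  -0.1  -0.   -1.17  1.63] [ 0.5037 -0.2044  0.1403]
```

View pics/carry.png

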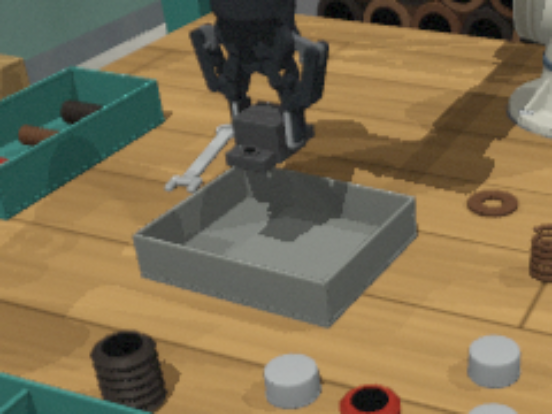

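The saddle hangs level in the grip above the box, with the ears along the box's x. I lower it next.

Call:
move_arm(motion="40 0 0 -3 0; 40 0 0 -6 0; 40 0 0 -8.5 0; 40 0 0 -10 0; 40 0 0 -10.6 0; 40 0 0 -10.9 0; 40 0 0 -11.1 0; 40 0 0 -11.1 0")

```text
t: 6.7
tool_pos: [0.5048, -0.2029, 0.0307]
tool_rot: [0.0, 1.0, -0.02, 0.0]
force: [0.2, -0.1, -6.1]
gripper_width: 0.575
grip_force: 85.1
```

Call:
move_arm(motion="40 0 0 -0.1 0; 40 0 0 -0.1 0; 40 0 0 -0.2 0; 40 0 0 -0.2 0; 40 0 0 -0.3 0; 40 0 0 -0.3 0; 40 0 0 -0.3 0; 40 0 0 -0.3 0")

```text
t: 7.7
tool_pos: [0.5045, -0.2029, 0.0273]
tool_rot: [-0.0, 1.0, -0.02, -0.0]
force: [-0.7, -0.3, -6.9]
gripper_width: 0.573
grip_force: 85.2
```

Not touching yet, so I continue in small steps.

Call:
move_arm(motion="40 0 0 -0.05 0; 40 0 0 -0.1 0; 40 0 0 -0.1 0; 40 0 0 -0.15 0; 40 0 0 -0.15 0; 40 0 0 -0.2 0; 40 0 0 -0.2 0; 40 0 0 -0.2 0")

```text
t: 8.7
tool_pos: [0.5046, -0.2029, 0.0272]
tool_rot: [0.0, 1.0, -0.02, 0.0]
force: [-6.5, 5.5, 12.0]
gripper_width: 0.57
grip_force: 87.7
```

Resting on the floor. Release and rise.

Call:
move_arm(motion="40 0 0 0.1 0; 75 0 0 0.1 0; 90 0 0 0.1 0; 100 0 0 0.1 0; 100 0 0 0.1 0; 100 0 0 2 0; 100 0 0 6 0; 100 0 0 12 0")

```text
t: 9.7
tool_pos: [0.5033, -0.2026, 0.145]
tool_rot: [-0.0, 1.0, -0.02, -0.002]
force: [1.5, -0.2, -0.1]
gripper_width: 1.001
grip_force: 0.0
```

Call:
move_arm(motion="100 0 0 5 0; 100 0 0 5 0; 100 0.6 3 5 0; 100 2 8 5 0; 100 4 13 5 0; 100 6 18 5 0; 100 7.5 23 5 0; 100 7.5 23 5 0")

```text
t: 10.7
tool_pos: [0.5799, 0.0302, 0.1937]
tool_rot: [0.0, 1.0, -0.018, -0.001]
force: [-0.9, -0.6, -0.5]
gripper_width: 1.001
grip_force: 0.0
```

```bash
python3 - <<'E'
from h import *
st=observe();print(st["t"],np.round(st["tool_pos"],4),np.round(st["tool_rot"],3))
s=vision.snapshot("wrist");np.save("w2.npy",s,allow_pickle=True);cv2.imwrite("pics/w2.png",s["pixels"])
def fit(m,z):
    cn=max(cv2.findContours(m,0,1)[0],key=cv2.contourArea);return cv2.minEnclosingCircle(cn)
for r in spotter.outline_of(s,"cap"):
    m=r["mask"].astype(np.uint8);print(r["p"],r["pixel"],m.sum(),fit(m,0),at(s,r["pixel"],.02).round(4))
t=vision.snapshot("top");np.save("t2.npy",t,allow_pickle=True);cv2.imwrite("pics/t2.png",cv2.resize(t["pixels"][110:310,180:460],None,fx=2.8,fy=2.8,interpolation=2))
E
```

```text
10.7 [0.5799 0.0302 0.1937] [ 0.     1.    -0.018 -0.001]
0.88 [400.6, 68.4] 2614 ((398.7170715332031, 65.48101806640625), 31.69112777709961) [ 0.7027 -0.0824  0.02  ]
0.82 [16.0, 40.5] 1747 ((14.104316711425781, 38.70863342285156), 31.091899871826172) [0.738  0.2666 0.02  ]
0.8 [205.1, 68.0] 2376 ((206.5, 70.0), 30.26972007751465) [0.7095 0.0983 0.02  ]
0.69 [243.3, 161.8] 1759 ((244.36474609375, 164.31654357910156), 24.082393646240234) [0.6226 0.0692 0.02  ]
```

View pics/w2.png

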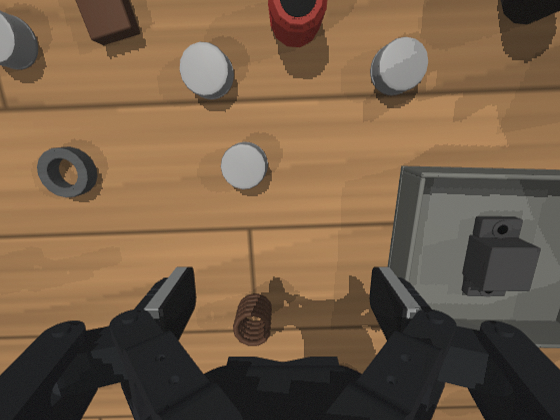

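View pics/t2.png

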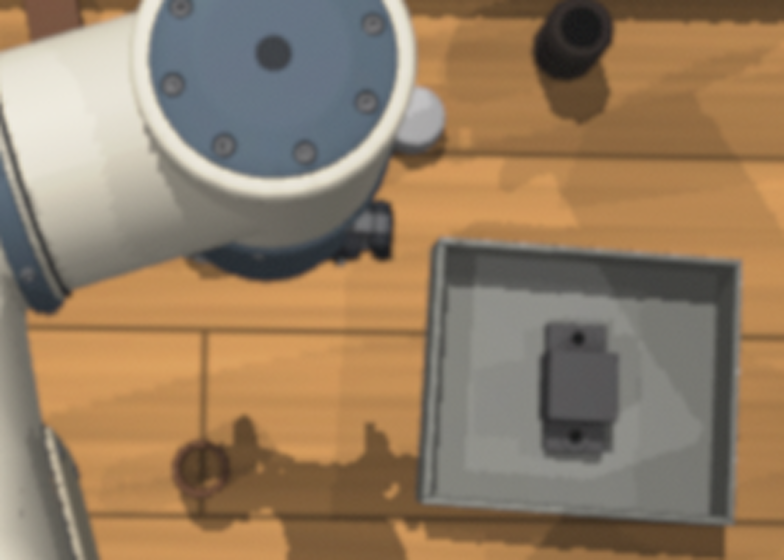

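The saddle lies flat and central in the box, its top face at about (582,388) in the top crop. The nearest cap shows at (244,165) in the wrist view with clear space around it.

```bash
python3 - <<'E'
from h import *
s=np.load("w2.npy",allow_pickle=True).item();im=s["pixels"]
m=np.zeros((420,560),np.uint8);sub=im[130:205,210:280].astype(int)
m[130:205,210:280]=(sub.min(2)>165)&(np.ptp(sub,axis=2)<30)
cn=max(cv2.findContours(m,0,1)[0],key=cv2.contourArea);e=cv2.fitEllipse(cn);print(e)
c=at(s,e[0],.026);a=at(s,(e[0][0]+e[1][0]/2,e[0][1]),.026);print(c.round(4),np.linalg.norm(a-c))
m2=np.zeros((420,560),np.uint8);sub=im[130:205,210:280].astype(int);m2[130:205,210:280]=(np.ptp(sub,axis=2)<40)&(sub.min(2)>60)
cn=max(cv2.findContours(m2,0,1)[0],key=cv2.contourArea);print(cv2.fitEllipse(cn))
# saddle top in wrist + top
t=np.load("t2.npy",allow_pickle=True).item();f=lambda u,v:at(t,(180+u/2.8,110+v/2.8),.045)
for q in((547,350),(617,353),(616,425),(548,421)):print(f(*q).round(4))
E
```

```text
((237.73947143554688, 157.4281005859375), (21.873929977416992, 37.60359573364258), 56.6514778137207)
[0.6276 0.0736 0.026 ] 0.010753391415206617
((243.8837127685547, 165.10031127929688), (45.50376892089844, 47.09000778198242), 31.40871238708496)
[ 0.5267 -0.1774  0.045 ]
[ 0.5252 -0.2276  0.045 ]
[ 0.474 -0.226  0.045]
[ 0.4762 -0.1775  0.045 ]
```

Call:
move_arm(motion="100 2 2 0 0; 100 3.7 4.2 -1 0; 100 3.7 4.2 -5 0; 100 3.7 4.2 -10 0; 100 3.7 4.2 -10 0; 100 3.7 4.2 -10 0; 100 3.7 4.2 -10 0; 100 3.7 4.2 -10 0", newtons=25)

```text
t: 11.85
tool_pos: [0.6174, 0.0693, 0.0971]
tool_rot: [-0.0, 1.0, -0.02, 0.001]
force: [0.3, -0.9, -0.1]
gripper_width: 1.003
grip_force: 0.0
```

```bash
python3 - <<'E'
from h import *
st=observe();print(st["t"],np.round(st["tool_pos"],4))
s=vision.snapshot("wrist");cv2.imwrite("pics/w3.png",s["pixels"])
print(proj(s,[.6165,.069,.026]),proj(s,[.6395,.069,.026]))
for r in spotter.outline_of(s,"cap"):
    m=r["mask"].astype(np.uint8);cn=max(cv2.findContours(m,0,1)[0],key=cv2.contourArea);print(round(r["p"],2),r["pixel"],m.sum(),cv2.minEnclosingCircle(cn),at(s,r["pixel"],.026).round(4))
E
```

```text
11.85 [0.6174 0.0693 0.0971]
[284.34512591 237.15059215] [283.09910729 206.03833326]
0.97 [285.1, 227.1] 3351 ((284.0444030761719, 228.0673370361328), 34.12872314453125) [0.6241 0.0682 0.026 ]
0.74 [509.7, 94.1] 5731 ((508.0, 95.0), 50.77410888671875) [ 0.7061 -0.0755  0.026 ]
0.63 [231.8, 98.3] 4374 ((234.98545837402344, 100.97093200683594), 39.08298873901367) [0.7106 0.0985 0.026 ]
```

View pics/w3.png

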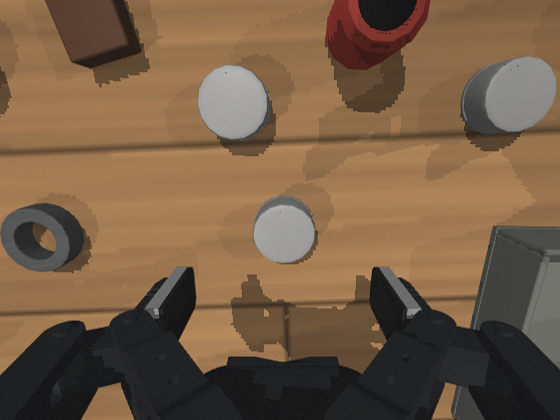

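The cap's top face is centred at about (284.5,233.5), within 3 mm of the prediction, so I descend and grip.

Call:
move_arm(motion="100 0.2 0 -2 0; 100 0.2 0 -4.5 0; 100 0.2 0 -6.5 0; 100 0.2 0 -7.3 0; 100 0.2 0 -7.7 0; 100 0.2 0 -7.7 0; 70 0.2 0 -7.7 0; 40 0.2 0 -7.7 0", newtons=25)

```text
t: 12.95
tool_pos: [0.6189, 0.0692, 0.0189]
tool_rot: [-0.0, 1.0, -0.02, 0.001]
force: [0.6, -0.2, 0.3]
gripper_width: 0.604
grip_force: 0.0
```

Call:
move_arm(motion="40 0 0 0 0; 40 0 0 0 0; 40 0 0 0 0; 40 0 0 0 0; 40 0 0 2 0; 40 0 0 6 0; 40 0 0 12 0; 40 0 0 12 0")

```text
t: 13.95
tool_pos: [0.6217, 0.0696, 0.144]
tool_rot: [-0.001, 1.0, -0.02, 0.005]
force: [-0.7, -0.2, -0.4]
gripper_width: 0.522
grip_force: 25.9
```

Call:
move_arm(motion="40 -2 -4.8 0 0; 40 -4 -9.6 0 0; 40 -6 -14.4 0 0; 40 -8 -19.2 0 0; 40 -10 -24 0 0; 40 -11.4 -27.2 0 0; 40 -11.4 -27.2 -2 0; 40 -11.4 -27.2 -4 0")

```text
t: 14.95
tool_pos: [0.504, -0.2033, 0.0971]
tool_rot: [-0.0, 1.0, -0.021, -0.0]
force: [-0.1, -0.1, -0.7]
gripper_width: 0.527
grip_force: 25.9
```

```bash
python3 - <<'E'
from h import *
st=observe();print(st["t"],np.round(st["tool_pos"],4),st["gripper_width"],st["grip_force"])
s=vision.snapshot("wrist");np.save("w4.npy",s,allow_pickle=True);im=s["pixels"].copy()
st=observe();print(np.round(st["tool_pos"],4))
from math import *
y=radians(-2.4);z=.045
for a,b in((-1,-1),(-1,1),(1,1),(1,-1)):
    p=proj(s,[.5045+.025*(cos(y)*a-sin(y)*b),-.2029+.025*(sin(y)*a+cos(y)*b),z]);print(p.round(1));cv2.circle(im,tuple(int(v) for v in p.round()),2,(0,0,255),-1)
cv2.imwrite("pics/w4.png",im)
E
```

```text
14.95 [ 0.504  -0.2033  0.0971] 0.5267704284952667 25.92689855955541
[ 0.5022 -0.2025  0.094 ]
[320.2 279.3]
[246.4 279.2]
[243.7 207.8]
[323.1 207.9]
```

View pics/w4.png

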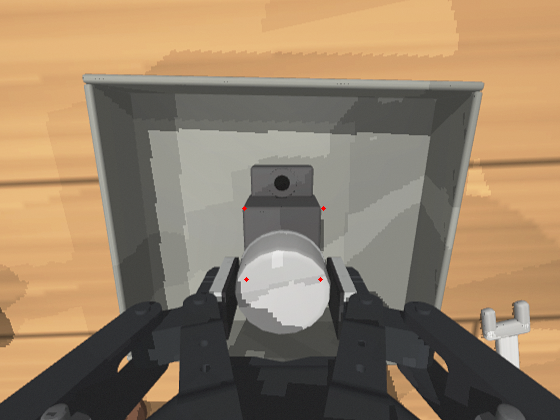

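The saddle's far top edge at row 208, columns 244–322, matches the prediction, and the cap is held level. I lower it gently.

Call:
move_arm(motion="40 0 0 -1.2 0; 40 0 0 -2.2 0; 40 0 0 -2.8 0; 40 0 0 -3.1 0; 40 0 0 -3.2 0; 40 0 0 -3.3 0; 40 0 0 -3.3 0; 40 0 0 -3.3 0")

```text
t: 16.0
tool_pos: [0.5046, -0.2029, 0.0655]
tool_rot: [0.0, 1.0, -0.02, 0.0]
force: [-0.4, 0.0, -0.7]
gripper_width: 0.525
grip_force: 25.9
```

Call:
move_arm(motion="40 0 0 -0.05 0; 40 0 0 -0.1 0; 40 0 0 -0.15 0; 40 0 0 -0.2 0; 40 0 0 -0.2 0; 40 0 0 -0.2 0; 40 0 0 -0.2 0; 40 0 0 -0.2 0")

```text
t: 17.0
tool_pos: [0.5046, -0.2029, 0.064]
tool_rot: [0.0, 1.0, -0.02, 0.0]
force: [-1.7, 2.0, 5.7]
gripper_width: 0.531
grip_force: 26.4
```

Contact at 5.7 N. Release and rise.

Call:
move_arm(motion="55 0 0 0 0; 60 0 0 0 0; 70 0 0 0 0; 85 0 0 0 0; 100 0 0 0 0; 100 0 0 0 0; 100 0 0 0 0; 100 0 0 1.5 0")

```text
t: 18.0
tool_pos: [0.5036, -0.2027, 0.0778]
tool_rot: [-0.0, 1.0, -0.02, -0.001]
force: [-0.4, -0.4, 0.6]
gripper_width: 1.004
grip_force: 0.0
```

Call:
move_arm(motion="100 0 0 3 0; 100 0 0 6 0; 100 0 0 10 0; 100 0 0 14 0; 100 -3 3 14 0; 100 -6 8 14 0; 100 -8 13 14 0; 100 -10 18 14 0")

```text
t: 19.0
tool_pos: [0.4038, -0.0217, 0.2196]
tool_rot: [-0.0, 1.0, -0.02, 0.001]
force: [0.4, 1.3, 0.1]
gripper_width: 0.998
grip_force: 0.0
```

```bash
python3 - <<'E'
from h import *
st=observe();print(st["t"],np.round(st["tool_pos"],4),np.round(st["force"],1))
t=vision.snapshot("top")["pixels"][180:305,320:460];s=vision.snapshot("scene")["pixels"][110:215,120:290]
cv2.imwrite("pics/end.png",np.hstack([cv2.resize(t,(380,340)),cv2.resize(s,(420,340))]))
E
```

```text
19.0 [ 0.4038 -0.0217  0.2196] [0.4 1.3 0.1]
```

View pics/end.png

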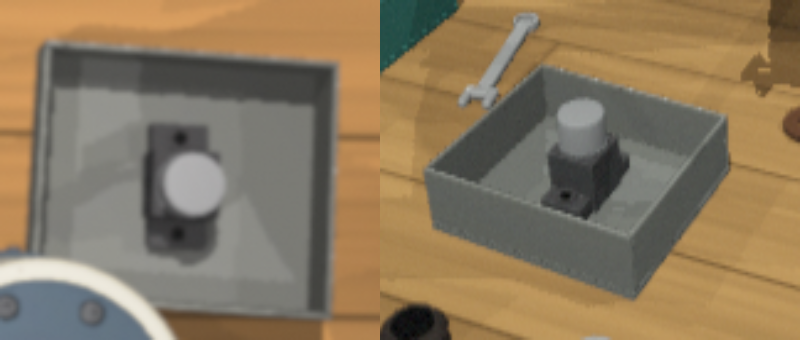

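The cap stands upright on the saddle, at (194,184) in the left crop. I'll check its centring against the prediction for the top view.

```bash
python3 - <<'E'
from h import *
for n in("top","scene"):
    s=vision.snapshot(n);im=s["pixels"].astype(int)
    p=proj(s,[.5045,-.2029,.071]);u,v=int(p[0]),int(p[1])
    m=np.zeros((420,560),np.uint8);w=im[v-25:v+25,u-25:u+25]
    m[v-25:v+25,u-25:u+25]=(w.min(2)>(165 if n=="top" else 130))
    nn,l,t,c=cv2.connectedComponentsWithStats(m);i=1+np.argmax(t[1:,4])
    print(n,"pred",p.round(1),"seen",c[i].round(1),t[i],at(s,c[i],.071).round(4) if n=="top" else proj(s,[.5045,-.2029,.058]).round(1))
E
```

```text
top pred [391.3 245.6] seen [391.2 246.8] [382 237  20  21 316] [ 0.502  -0.2026  0.071 ]
scene pred [200.  144.5] seen [200.4 144.9] [192 141  18   9 137] [200.6 149.4]
```

```bash
python3 -c "
from h import *
print(close_job())"
```

```text
the job is handed in; nothing more can be done
None
```

The job is handed in: the saddle lies flat and right way up in the box, and the dust cap stands upright on its top face, about 2 mm or less off centre by the top camera; both were set down gently and released, and the arm had finished at about 19 s.

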